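Open the spring-loaded safety cap of the header tank

TASK

The oil tank's filler is closed by a spring-loaded safety cap with a bar grip. Press the cap down against its spring and, keeping it pressed, turn it anticlockwise until it is unlocked; then lift it off and set it down upright (do not drop it) in a clear spot of the steel drip tray. Press only as hard as it needs and never force it: more than 25 N on the filler breaks its seat. Leave everything else where it is.

Things in the scene. Friction and masses are not known exactly. Their poses are not given: they have to be found in the camera images.
- tank: Blue steel header tank, 210 x 140 x 110 mm, fixed to the bench, standing left or right. Origin at the centre of its underside, x along its length, z up. The filler neck stands on its top at x = -45 mm; a small black vent plug (34 mm wide, fixed, not part of the job) at x = +65 mm, y = +20 mm.
- neck (a point): Centre of the rim of the filler neck, a steel tube 61 mm wide, 36 mm tall, rim 146 mm above the bench. Axes as the tank's. Locked, the cap's bar is parallel to the tank's x and cap_grip is 33.5 mm above this rim. Pressing the cap meets a spring at once: about 11 N, then 0.3 N more per mm, until a hard stop 3.5 to 12.5 mm down. The cap's plug has 1.5 mm play in the neck.
- cap_grip (a point): Loose black safety cap, about 0.16 kg: a disc 68 mm wide, 6 mm thick (a skirt makes it look 18 mm) with an upright bar grip on top, 54 mm long (x), 14 mm wide (y), 30 mm tall; pinch the bar across its width. This point is the bar's centre, 15 mm above the disc's top and 15 mm below the bar's top; z is up along the cap's axis.
- cap_plug (a point): Centre of the lower end of the cap's plug (30 mm wide), 42.8 mm below cap_grip; two lugs on it, 48 mm across along x. In the neck they sit behind steps 2 to 11 mm deep (varies, unseen; hard stop 1.5 mm beyond): 12 to 14 N free them. Pressed, the cap turns anticlockwise from above; at 60 degrees (52 to 66 will do, hard stop about 67) the lugs face gaps and it lifts straight out, 15 mm or more.
- tray: Open steel drip tray fixed to the bench on the other side, outside 220 x 180 mm (x, y), 16 mm high, walls and floor 4 mm thick. Origin at the centre of its underside. The cap stands in it on the end of its plug, cap_grip then 46.8 mm above the tray's underside.
- union_mid (a point): A loose brass pipe union 28 mm tall, 28 mm wide, that already stands in the tray; leave it alone. This point is at its mid-height.
- filter: Grey filter can, 76 mm wide, 110 mm tall, loose; leave alone. Origin at the centre of its underside.
- spray: Spray bottle with white cap, 60 mm wide, 170 mm tall, loose; leave alone. Origin at the centre of its underside.
- injector: Steel injector body, 120 mm long, 24 mm thick, lying on the bench, loose; leave alone. Origin at its middle, underside.
- wrench: Steel wrench lying on the bench; leave alone.
- driver: Screwdriver lying on the bench; leave alone.
- pot: Small open aluminium pot, 70 mm wide, 60 mm tall, loose; leave alone. Origin at the centre of its underside.

How it is judged:
On the way, in this order (a step that is already met when the one before it is completed fails the run):
1. the cap, still down in the filler, is turned to its unlocked position (angle between the x axis of cap_grip and the x axis of tank, either way round above 0.85 rad and z of cap_grip in the frame of neck below 0.038 m and horizontal distance between cap_grip and neck below 0.006 m), for 0.05 s.
2. the cap is lifted clear of the filler (z of cap_grip in the frame of neck above 0.055 m), for 0.05 s.
3. the cap, still held in the fingers, is lowered to within a few mm of the tray's floor (contact force between the fingers and cap above 1 N and z of cap_grip in the frame of tray below 0.055 m and x of cap_grip in the frame of tray between -0.106 and 0.106 m and y of cap_grip in the frame of tray between -0.086 and 0.086 m), for 0.02 s.
At the end, for the whole second after the job is handed in: The cap stands upright (within 0.1 rad) on its plug on the floor of the drip tray, inside the walls, at rest and released (angle between cap_grip's own z axis and vertical below 0.1 rad and z of cap_grip in the frame of tray between 0.043 and 0.05 m and x of cap_grip in the frame of tray between -0.106 and 0.106 m and y of cap_grip in the frame of tray between -0.086 and 0.086 m and linear speed of cap below 0.02 m/s); the robot touches nothing.
It fails at once if the cap bears on the tank's filler with more than 25 N (contact force between cap and tank above 25 N).
It fails at once if a lug of the cap is forced against its step with more than 25 N (turned hard before it is pressed deep enough) (contact force between cap and cam_c0 above 25 N or contact force between cap and cam_c7 above 25 N).
It fails at once if another loose thing is moved by more than 25 mm (distance of any of union_mid, filter, spray, injector, wrench, driver, pot from where it was at the start of the episode above 0.025 m).
It also fails if it takes over 72 s, if anything falls off the work surface, if the arm or the gripper's body presses on something with over 40 N, if the wrist force passes 120 N, or if a joint passes its speed limit or range.

ROBOT

A 6-joint arm with a two-finger parallel gripper is mounted at the origin on the work surface. World frame = base frame: x ahead of the robot, y to its left, z up, the work surface at z = 0. Lengths are in m, angles in rad, forces in N, time in s.
With the tool pointing down it reaches from about 0.375 to 0.9 m from the base axis. Payload 3.1 kg.
Tool frame: the origin (TCP) lies midway between the tips of the shut fingers; the grasp point (between the pads) lies 19 mm behind it (manip.grasp_offset is the distance from the TCP to the grasp point, in m); z points along the fingers, y is the line along which they close (so a half turn about z gives the same grasp; the last joint's range is limited). The gripper opens to 85 mm and grips with 20 to 120 N. Pads are 22 mm wide; open, the fingers measure 114 mm over their backs; the gripper's body (76 mm by 85 mm) begins 54 mm behind the grasp point. The pads swing forward as they close: fully open they stand 13 mm farther back than shut.
Start: joints at [1.089, 0.527, 1.433, -0, 1.181, -0.178], TCP at [0.186, 0.597, 0.231] pointing down, gripper open.
Joint ranges: [-3.08, 3.08], [-0.75, 2.2], [0.22, 2.44], [-1.43, 4.57], [0, 2.65], [-2.85, 2.85]. Speed limits (rad/s): [2.79, 2.79, 3.14, 3.14, 3.14, 3.14].

INTERFACE

Orientations are given as a unit quaternion [x, y, z, w].
In Python, from station import sensors, cams, order, manip gives the robot as it stands.
- The arm moves only by the tool move_arm, never from a script. Its argument "targets" is a list of rows, each an object of numbers: "dx", "dy", "dz": the shift along the world's x, y, z normalised to -1 to 1, where 1 is 25 mm; "rx", "ry", "rz": the turn, a rotation vector about the world's x, y, z normalised to -1 to 1, where 1 is 30 degrees. A call has exactly 10 rows; each row shifts and turns the commanded pose from where the row before left it; what a row does not reach is not made up. A row lasts 1/8 s, in which the tool goes at most 62.5 mm and 10.7 degrees, less where a joint would pass 70% of its speed; a pose out of reach is approached as far as the arm can. A call with a number of a shift or a turn outside -1 to 1 is refused whole. A call with a gripper value outside its range is refused whole. "claw" is the opening in per cent of the stroke, from 0 (shut) to 100 (fully open), set as the call begins (left out, the last holds). The fingers move at their own pace and stop on an object; "newtons" is the grip in N (left out, the last holds). Time passes only in rows, so rows that do not move let the fingers close, or fill a call up. It gives the time, the measured TCP pose, the force, the opening and the grip force at its end, in the units of the state.
- sensors.sense(): the state, without advancing time (a new reading comes with each control period).
- cams.snapshot(name): name is "scene" or "top" or "wrist"; returns the picture (480x640x3 uint8, red, green, blue); there is no depth.
- cams.camera_model(name): a dict with "fx", "fy", "cx", "cy" (pixels), "extrinsics" (4x4, takes a point from world to camera coordinates). Camera axes: x right, y down, z forward; pixel columns grow to the right and rows downward; lengths in m; the calibration is good to about 2 mm. A picture is of the moment at which its call begins: read the wrist's pose just before it. camera_model takes no time and is no camera call; for the wrist camera it gives the pose at the moment of the call.
- order.sign_off(): hands the job in; it is judged then, once.
The state is a dict: "t": time; "q": joint angles; "qd": joint speeds; "tau": joint torques, N m; "tcp_pos": TCP position; "tool_rot": TCP orientation; "force": force on the tool from outside, world axes, zero at the start; "ft_torque": the same for the moment, N m; "finger_gap": opening from 0.0 (shut) to 1.0 (fully open); "gripper_force": force on a finger pad.
Only numpy, scipy, OpenCV 4.12 (cv2) and the standard library are available. Lean on these libraries where they do the work, as an engineer would, in place of code of your own. Each camera call takes 0.05 s, during which the arm holds its last target. There are 200 camera calls.

## Working session

There is one attempt and no reset: what is moved stays moved. The work goes in short steps, Python scripts to look and compute and a tool call to move; the robot and the scene stay as the last step left them, time stands still between calls to the robot, and variables do not carry over. Pictures are saved under pics/ and viewed, at most 10 in all, crops included, and the job is handed in when it is done.

Besides the shell and the picture viewer there is one more tool, called after "Call:" by a JSON object that holds its "name" and its "arguments". move_arm: Moves the arm, as the interface text tells. Scaled input: -1 to 1 covers 25 mm each way for a shift and 30 degrees each way for a turn. Its arguments: {"type":"object","properties":{"targets":{"type":"array"},"claw":{"type":"number"},"newtons":{"type":"number"}},"required":["targets"]}

```bash
mkdir -p pics
python3 - <<'E'
from station import sensors,cams,manip
import cv2,numpy as np
for n in ("top","scene"):
    im=cams.snapshot(n); cv2.imwrite(f"pics/{n}0.png",im[:,:,::-1]); m=cams.camera_model(n); print(n,m["fx"],m["cx"],m["cy"],np.round(m["extrinsics"],3).tolist())
print(sensors.sense(), manip.grasp_offset)
E
```

```text
top 490.3481508276559 318.4122623055413 239.4209298030841 [[0.025, -0.999, -0.022, -0.015], [-0.996, -0.023, -0.088, 0.552], [0.087, 0.024, -0.996, 1.264], [0.0, 0.0, 0.0, 1.0]]
scene 504.6922249222031 320.5909076435978 246.47641901397193 [[0.721, 0.693, -0.016, -0.39], [0.489, -0.525, -0.697, -0.18], [-0.492, 0.494, -0.717, 1.61], [0.0, 0.0, 0.0, 1.0]]
{'t': 0.1, 'q': array([ 1.08950683e+00,  5.28361007e-01,  1.43374446e+00, -1.11986628e-05,
        1.18140488e+00, -1.78495933e-01]), 'qd': array([ 0.00015858, -0.00095068, -0.0034088 ,  0.00132066,  0.00059769,
        0.0005474 ]), 'tau': array([-2.23953784e-04, -4.43305242e+01, -1.78584927e+01, -2.89252057e-04,
        3.84910440e-03,  2.20719613e-05]), 'tcp_pos': array([0.18604446, 0.59601003, 0.23044842]), 'tool_rot': array([ 1.50816907e-01,  9.88561248e-01, -9.08818970e-04, -3.05710898e-04]), 'force': array([0.09105542, 0.00940993, 0.40592139]), 'ft_torque': array([-0.03198082,  0.04738434,  0.05512047]), 'gripper_force': 0.0, 'finger_gap': 0.9994380386516022} 0.0187
```

View pics/top0.png

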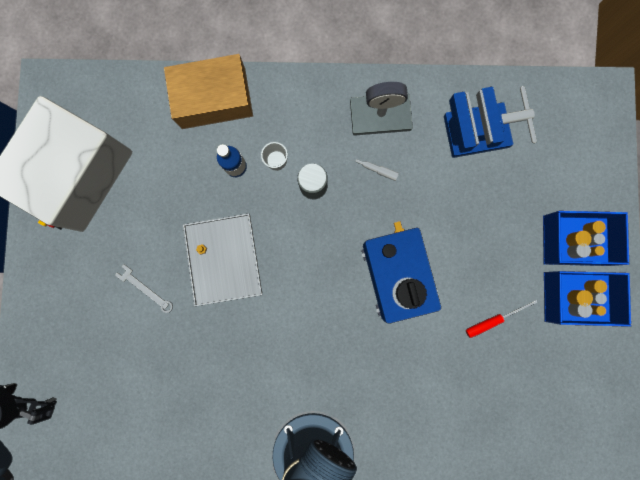

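View pics/scene0.png

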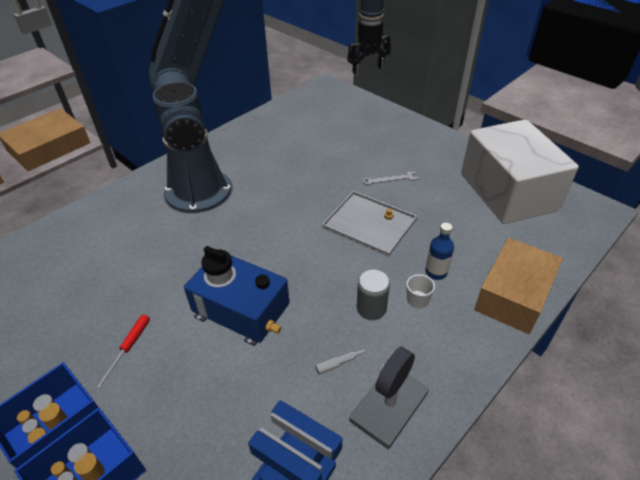

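The top view shows the tank on the right, with the cap at about (410,293) and the vent at (389,251). The tray's centre is near (223,260), with the union at (202,249). Next I cast rays.

```bash
cat > h.py <<'E'
import numpy as np,cv2
from station import sensors,cams
def ray(m,p,z):
    E=np.array(m["extrinsics"]);R=E[:3,:3];c=-R.T@E[:3,3]
    d=R.T@np.array([(p[0]-m["cx"])/m["fx"],(p[1]-m["cy"])/m["fy"],1.])
    return c+d*(z-c[2])/d[2]
def proj(m,P):
    E=np.array(m["extrinsics"]);q=E[:3,:3]@np.array(P)+E[:3,3]
    return np.array([m["fx"]*q[0]/q[2]+m["cx"],m["fy"]*q[1]/q[2]+m["cy"]])
E
python3 - <<'E'
from h import *
im=cv2.imread("pics/top0.png");m=cams.camera_model("top")
hsv=cv2.cvtColor(im,cv2.COLOR_BGR2HSV)
roi=np.zeros(im.shape[:2],np.uint8);roi[215:335,350:455]=255
blue=cv2.inRange(hsv,(100,120,100),(130,255,255))&roi
c=np.vstack([k for k in cv2.findContours(blue,0,2)[0] if cv2.contourArea(k)>50])
r=cv2.minAreaRect(c);P=np.array([ray(m,p,.11)[:2] for p in cv2.boxPoints(r)])
print("tank box",P.round(4).tolist(),np.linalg.norm(np.diff(P,axis=0),axis=1),P.mean(0))
dark=cv2.inRange(hsv,(0,0,0),(180,255,60))&roi
for k in cv2.findContours(dark,0,2)[0]:
    if cv2.contourArea(k)>60:
        (x,y),rad=cv2.minEnclosingCircle(k);print("dark",x,y,rad,ray(m,(x,y),.165).round(4),ray(m,(x,y),.12).round(4))
for p in [(184,225),(249,214),(261,294),(196,305)]: print("tray",ray(m,p,.016).round(4))
print("union",ray(m,(202,249),.018).round(4))
b=im[205:345,340:460];t=im[200:320,170:290]
cv2.imwrite("pics/c1.png",np.hstack([cv2.resize(b,(480,560),interpolation=2)[:480],cv2.resize(t,(320,480)[:1]*2,interpolation=2).repeat(1,0) if 0 else cv2.copyMakeBorder(cv2.resize(t,(320,320)),0,160,0,0,0)]))
E
```

```text
tank box [[0.5443, -0.1159], [0.5829, -0.2495], [0.3823, -0.3034], [0.3443, -0.1719]] [0.13910049 0.20776855 0.1369178 ] [ 0.46348108 -0.21016593]
dark 410.83782958984375 293.2162170410156 15.002541542053223 [ 0.4201 -0.221   0.165 ] [ 0.4194 -0.2285  0.12  ]
dark 388.5 250.5 6.670932292938232 [ 0.5177 -0.1684  0.165 ] [ 0.5208 -0.1738  0.12  ]
dark 374.0 281.5 38.8105354309082 [ 0.445  -0.1358  0.165 ] [ 0.4452 -0.1399  0.12  ]
tray [0.5833 0.3582 0.016 ]
tray [0.6166 0.1854 0.016 ]
tray [0.4057 0.1459 0.016 ]
tray [0.3726 0.3161 0.016 ]
union [0.5202 0.3065 0.018 ]
```

View pics/c1.png

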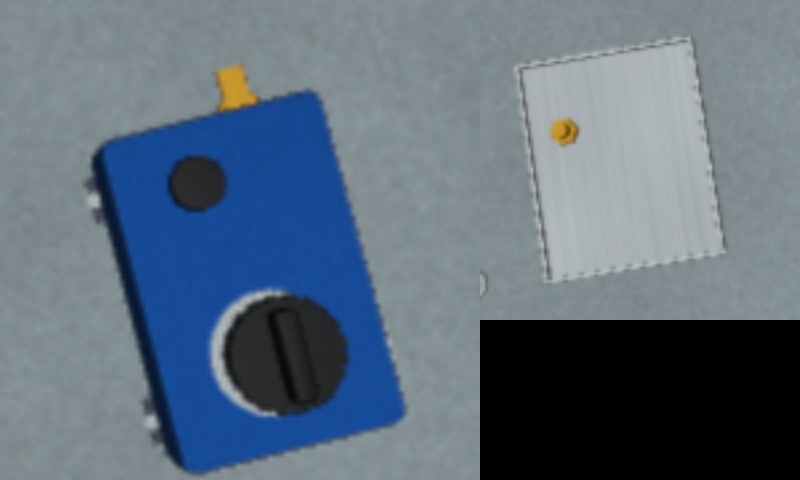

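The tank yaw comes out at about 15.3°. The neck is near (0.420, -0.222), and the cap's ray gives (0.420, -0.221), so they agree. The tool's y should lie at -74.7° so that it can turn +60°. Moving over.

Call:
{"name": "move_arm", "arguments": {"targets": [{"dx": 0.88, "dy": -1, "dz": 0.12, "rz": -0.164}, {"dx": 0.88, "dy": -1, "dz": 0.12, "rz": -0.164}, {"dx": 0.88, "dy": -1, "dz": 0.12, "rz": -0.164}, {"dx": 0.88, "dy": -1, "dz": 0.12, "rz": -0.164}, {"dx": 0.88, "dy": -1, "dz": 0.12, "rz": -0.164}, {"dx": 0.88, "dy": -1, "dz": 0.12, "rz": -0.164}, {"dx": 0.88, "dy": -1, "dz": 0.12, "rz": -0.164}, {"dx": 0.88, "dy": -1, "dz": 0.12, "rz": -0.164}, {"dx": 0.88, "dy": -1, "dz": 0.12, "rz": -0.164}, {"dx": 0.88, "dy": -1, "dz": 0.12, "rz": -0.164}], "claw": 100}}

```text
schema error: expected keys dx, dy, dz, rx, ry, rz
```

Call:
{"name": "move_arm", "arguments": {"targets": [{"dx": 0.06, "dy": -1, "rz": -0.164}, {"dx": 0.06, "dy": -1, "rz": -0.164}, {"dx": 0.06, "dy": -1, "rz": -0.164}, {"dx": 0.06, "dy": -1, "rz": -0.164}, {"dx": 0.06, "dy": -1, "rz": -0.164}, {"dx": 0.06, "dy": -1, "rz": -0.164}, {"dx": 0.06, "dy": -1, "rz": -0.164}, {"dx": 0.06, "dy": -1, "rz": -0.164}, {"dx": 0.06, "dy": -1, "rz": -0.164}, {"dx": 0.06, "dy": -1, "rz": -0.164}]}}

```text
schema error: expected keys dx, dy, dz, rx, ry, rz
```

Call:
{"name": "move_arm", "arguments": {"targets": [{"dy": -1, "rz": -0.164}, {"dy": -1, "rz": -0.164}, {"dy": -1, "rz": -0.164}, {"dy": -1, "rz": -0.164}, {"dy": -1, "rz": -0.164}, {"dy": -1, "rz": -0.164}, {"dy": -1, "rz": -0.164}, {"dy": -1, "rz": -0.164}, {"dy": -1, "rz": -0.164}, {"dy": -1, "rz": -0.164}]}}

```text
schema error: expected keys dx, dy, dz, rx, ry, rz
```

Call:
{"name": "move_arm", "arguments": {"targets": [{"dx": 0.88, "dy": -1, "dz": 0.12, "rx": 0, "ry": 0, "rz": -0.164}, {"dx": 0.88, "dy": -1, "dz": 0.12, "rx": 0, "ry": 0, "rz": -0.164}, {"dx": 0.88, "dy": -1, "dz": 0.12, "rx": 0, "ry": 0, "rz": -0.164}, {"dx": 0.88, "dy": -1, "dz": 0.12, "rx": 0, "ry": 0, "rz": -0.164}, {"dx": 0.88, "dy": -1, "dz": 0.12, "rx": 0, "ry": 0, "rz": -0.164}, {"dx": 0.88, "dy": -1, "dz": 0.12, "rx": 0, "ry": 0, "rz": -0.164}, {"dx": 0.88, "dy": -1, "dz": 0.12, "rx": 0, "ry": 0, "rz": -0.164}, {"dx": 0.88, "dy": -1, "dz": 0.12, "rx": 0, "ry": 0, "rz": -0.164}, {"dx": 0.88, "dy": -1, "dz": 0.12, "rx": 0, "ry": 0, "rz": -0.164}, {"dx": 0.88, "dy": -1, "dz": 0.12, "rx": 0, "ry": 0, "rz": -0.164}], "claw": 100}}

```text
t: 1.35
tcp_pos: [0.4067, 0.3455, 0.261]
tool_rot: [0.55, 0.835, -0.0, -0.0]
force: [-0.2, 0.8, -0.8]
finger_gap: 0.998
gripper_force: 0.0
```

Call:
{"name": "move_arm", "arguments": {"targets": [{"dx": 0.06, "dy": -1, "dz": 0, "rx": 0, "ry": 0, "rz": -0.164}, {"dx": 0.06, "dy": -1, "dz": 0, "rx": 0, "ry": 0, "rz": -0.164}, {"dx": 0.06, "dy": -1, "dz": 0, "rx": 0, "ry": 0, "rz": -0.164}, {"dx": 0.06, "dy": -1, "dz": 0, "rx": 0, "ry": 0, "rz": -0.164}, {"dx": 0.06, "dy": -1, "dz": 0, "rx": 0, "ry": 0, "rz": -0.164}, {"dx": 0.06, "dy": -1, "dz": 0, "rx": 0, "ry": 0, "rz": -0.164}, {"dx": 0.06, "dy": -1, "dz": 0, "rx": 0, "ry": 0, "rz": -0.164}, {"dx": 0.06, "dy": -1, "dz": 0, "rx": 0, "ry": 0, "rz": -0.164}, {"dx": 0.06, "dy": -1, "dz": 0, "rx": 0, "ry": 0, "rz": -0.164}, {"dx": 0.06, "dy": -1, "dz": 0, "rx": 0, "ry": 0, "rz": -0.164}]}}

```text
t: 2.6
tcp_pos: [0.421, 0.0958, 0.2611]
tool_rot: [0.848, 0.531, -0.0, -0.0]
force: [0.6, -0.4, -0.1]
finger_gap: 1.005
gripper_force: 0.0
```

Call:
{"name": "move_arm", "arguments": {"targets": [{"dx": 0, "dy": -1, "dz": 0, "rx": 0, "ry": 0, "rz": -0.164}, {"dx": 0, "dy": -1, "dz": 0, "rx": 0, "ry": 0, "rz": -0.164}, {"dx": 0, "dy": -1, "dz": 0, "rx": 0, "ry": 0, "rz": -0.164}, {"dx": 0, "dy": -1, "dz": 0, "rx": 0, "ry": 0, "rz": -0.164}, {"dx": 0, "dy": -1, "dz": 0, "rx": 0, "ry": 0, "rz": -0.164}, {"dx": 0, "dy": -1, "dz": 0, "rx": 0, "ry": 0, "rz": -0.164}, {"dx": 0, "dy": -1, "dz": 0, "rx": 0, "ry": 0, "rz": -0.164}, {"dx": 0, "dy": -1, "dz": 0, "rx": 0, "ry": 0, "rz": -0.164}, {"dx": 0, "dy": -1, "dz": 0, "rx": 0, "ry": 0, "rz": -0.164}, {"dx": 0, "dy": -0.5, "dz": 0, "rx": 0, "ry": 0, "rz": -0.164}]}}

```text
t: 3.85
tcp_pos: [0.4212, -0.1421, 0.2611]
tool_rot: [0.992, 0.129, -0.0, -0.0]
force: [-0.2, 0.3, -0.0]
finger_gap: 1.001
gripper_force: 0.0
```

Run:
```python
from h import *
s=sensors.sense();m=cams.camera_model("wrist");im=cams.snapshot("wrist")
cv2.imwrite("pics/w1.png",im[:,:,::-1]);np.save("w1.npy",m,allow_pickle=True)
print(s["t"],s["q"].round(3),s["tcp_pos"].round(4),s["tool_rot"].round(4),s["force"].round(2))
print(np.round(m["extrinsics"],3).tolist(),m["fx"],proj(m,(.42,-.222,.1945)))
```

```text
3.85 [-0.578  0.242  1.827 -0.     1.073  0.735] [ 0.4212 -0.1421  0.2611] [ 9.917e-01  1.289e-01 -1.000e-04 -0.000e+00] [-0.2   0.32 -0.01]
[[0.257, -0.966, -0.0, -0.245], [-0.929, -0.247, 0.274, 0.313], [-0.265, -0.07, -0.962, 0.509], [0.0, 0.0, 0.0, 1.0]] 404.59293200318183 [455.66457289 298.40056805]
```

View pics/w1.png

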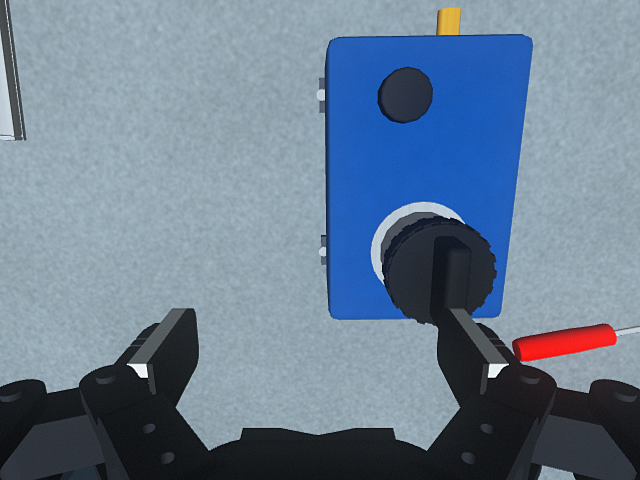

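The wrist view shows the cap disc around (440,270), the bar at x 435–470 with its far end near y 237, and the tank's top corners at (330,37), (532,36), (500,318) and (329,318). The fingers line up with the bar.

Run:
```python
from h import *
m=np.load("w1.npy",allow_pickle=True).item();im=cv2.imread("pics/w1.png");hsv=cv2.cvtColor(im,cv2.COLOR_BGR2HSV)
roi=np.zeros(im.shape[:2],np.uint8);roi[20:305,325:545]=255
blue=cv2.inRange(hsv,(100,150,90),(125,255,255))&roi
c=max(cv2.findContours(blue,0,2)[0],key=cv2.contourArea)[:,0]
P=np.array([ray(m,p,.11)[:2] for p in c]);r=cv2.minAreaRect((P*1000).astype(np.float32));print("rect mm",r)
# left/right edges
for side in (0,1):
    q=[]
    for y in range(60,300,5):
        xs=np.where(blue[y]>0)[0]
        q.append(ray(m,(xs[0] if side==0 else xs[-1],y),.11)[:2])
    v=cv2.fitLine(np.array(q,np.float32),cv2.DIST_HUBER,0,.001,.001).ravel();print("edge yaw",np.degrees(np.arctan(v[1]/v[0])),v[2:])
xs=np.where(blue.sum(1)>0)[0];print("far edge row",xs[0],ray(m,(430,xs[0]),.11))
# bar end & sides at top z, disc rim
g=cv2.cvtColor(im,cv2.COLOR_BGR2GRAY)
for y in(245,265,285): print(y,g[y,375:505:2].tolist())
for p in [(434,237),(470,237),(383,268),(497,268)]: print(p,ray(m,p,.1945).round(4),ray(m,p,.1645).round(4))
d=cv2.inRange(hsv,(0,0,0),(180,255,48))&roi
d[:210]=0;d[:,:378]=0;d[300:]=0
k=max(cv2.findContours(d,0,2)[0],key=cv2.contourArea);h=cv2.convexHull(k)[:,0]
h=np.array([p for p in h if p[1]<298 and p[1]>240]);Q=np.array([ray(m,p,.1645)[:2] for p in h])
A=np.c_[2*Q,np.ones(len(Q))];s=np.linalg.lstsq(A,(Q**2).sum(1),rcond=None)[0];print("circ",s[:2],np.sqrt(s[2]+s[:2]@s[:2]))
```

```text
rect mm ((471.64910888671875, -206.39300537109375), (193.29656982421875, 136.614990234375), 15.665809631347656)
edge yaw 15.794378 [ 0.47222856 -0.13562448]
edge yaw 15.628112 [ 0.49271435 -0.27102116]
far edge row 34 [ 0.56532116 -0.17994689  0.11      ]
245 [196, 202, 206, 63, 80, 83, 80, 57, 27, 31, 27, 40, 46, 53, 46, 48, 47, 44, 46, 44, 46, 43, 45, 44, 45, 42, 43, 44, 41, 43, 23, 24, 22, 22, 26, 23, 22, 24, 19, 25, 24, 27, 25, 24, 23, 25, 40, 44, 42, 42, 43, 42, 43, 44, 43, 42, 40, 42, 87, 87, 84, 86, 85, 85, 88]
265 [196, 205, 202, 213, 23, 27, 40, 28, 49, 46, 45, 47, 47, 44, 38, 43, 47, 44, 46, 44, 42, 43, 44, 40, 41, 42, 42, 42, 40, 21, 22, 22, 22, 21, 24, 24, 31, 36, 40, 45, 44, 41, 42, 44, 41, 40, 40, 37, 39, 40, 39, 40, 42, 43, 44, 45, 43, 45, 43, 40, 92, 86, 87, 88, 88]
285 [87, 84, 88, 85, 86, 15, 31, 43, 48, 46, 43, 42, 46, 46, 43, 43, 43, 45, 42, 43, 40, 40, 41, 39, 40, 41, 39, 40, 27, 26, 21, 20, 22, 22, 23, 25, 31, 41, 44, 44, 42, 41, 38, 39, 37, 42, 33, 38, 40, 38, 40, 41, 37, 42, 41, 43, 39, 41, 41, 93, 87, 88, 85, 85, 88]
(434, 237) [ 0.4505 -0.1984  0.1945] [ 0.4451 -0.2091  0.1645]
(470, 237) [ 0.4555 -0.2171  0.1945] [ 0.4507 -0.2304  0.1645]
(383, 268) [ 0.4267 -0.1773  0.1945] [ 0.4179 -0.185   0.1645]
(497, 268) [ 0.4428 -0.2376  0.1945] [ 0.4362 -0.2539  0.1645]
circ [ 0.42079915 -0.23136966] 0.024312291929246915
```

Call:
{"name": "move_arm", "arguments": {"targets": [{"dx": 0, "dy": -0.6, "dz": 0, "rx": 0, "ry": 0, "rz": 0.03}, {"dx": 0, "dy": -0.6, "dz": 0, "rx": 0, "ry": 0, "rz": 0}, {"dx": 0, "dy": -0.6, "dz": 0, "rx": 0, "ry": 0, "rz": 0}, {"dx": 0, "dy": -0.6, "dz": 0, "rx": 0, "ry": 0, "rz": 0}, {"dx": 0, "dy": -0.6, "dz": -0.2, "rx": 0, "ry": 0, "rz": 0}, {"dx": 0, "dy": -0.16, "dz": -0.4, "rx": 0, "ry": 0, "rz": 0}, {"dx": 0, "dy": 0, "dz": -0.4, "rx": 0, "ry": 0, "rz": 0}, {"dx": 0, "dy": 0, "dz": -0.4, "rx": 0, "ry": 0, "rz": 0}, {"dx": 0, "dy": 0, "dz": 0, "rx": 0, "ry": 0, "rz": 0}, {"dx": 0, "dy": 0, "dz": 0, "rx": 0, "ry": 0, "rz": 0}]}}

```text
t: 5.15
tcp_pos: [0.4215, -0.2197, 0.2263]
tool_rot: [0.99, 0.139, 0.0, 0.0]
force: [0.7, -0.7, 1.3]
finger_gap: 1.002
gripper_force: 0.0
```

Run:
```python
from h import *
s=sensors.sense();m=cams.camera_model("wrist");im=cams.snapshot("wrist")
im=np.ascontiguousarray(im[:,:,::-1]);cv2.imwrite("pics/w2raw.png",im)
np.save("w2.npy",m,allow_pickle=True)
im=cv2.convertScaleAbs(im,alpha=2.5);cv2.imwrite("pics/w2.png",im)
print(s["t"],s["tcp_pos"].round(4),s["tool_rot"].round(4))
d=np.array([.9627,.2706]);n=np.array([-.2706,.9627]);c=np.array([.421,-.2212])
for a in(-27,27):
  for b in(-7,7): print(a,b,proj(m,[*(c+d*a/1e3+n*b/1e3),.1945]).round(1))
```

```text
5.15 [ 0.4215 -0.2197  0.2263] [0.9903 0.139  0.     0.    ]
-27 -7 [335.2 339.6]
-27 7 [306.1 339.4]
27 -7 [337.4 230.8]
27 7 [306.  230.6]
```

View pics/w2.png

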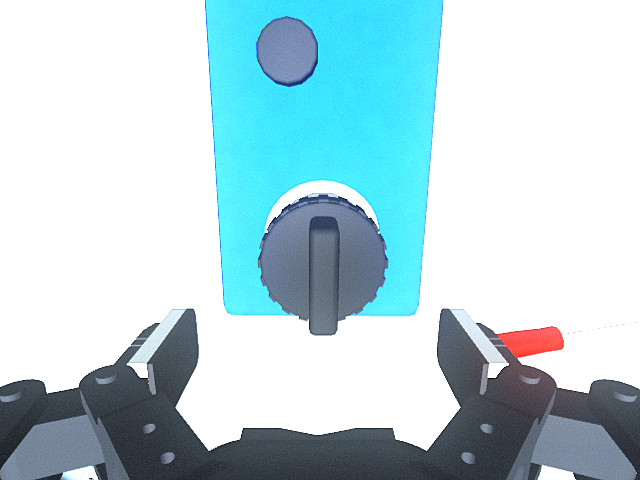

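The bar's top spans x 308–338 (centre 323.5, predicted 321) and y about 231–335, so the estimate holds to about 1 mm. I'll shift y by about -2.3 mm and descend.

Call:
{"name": "move_arm", "arguments": {"targets": [{"dx": 0, "dy": -0.09, "dz": -0.28, "rx": 0, "ry": 0, "rz": 0}, {"dx": 0, "dy": 0, "dz": -0.28, "rx": 0, "ry": 0, "rz": 0}, {"dx": 0, "dy": 0, "dz": -0.28, "rx": 0, "ry": 0, "rz": 0}, {"dx": 0, "dy": 0, "dz": -0.28, "rx": 0, "ry": 0, "rz": 0}, {"dx": 0, "dy": 0, "dz": -0.28, "rx": 0, "ry": 0, "rz": 0}, {"dx": 0, "dy": 0, "dz": -0.28, "rx": 0, "ry": 0, "rz": 0}, {"dx": 0, "dy": 0, "dz": -0.28, "rx": 0, "ry": 0, "rz": 0}, {"dx": 0, "dy": 0, "dz": -0.28, "rx": 0, "ry": 0, "rz": 0}, {"dx": 0, "dy": 0, "dz": 0, "rx": 0, "ry": 0, "rz": 0}, {"dx": 0, "dy": 0, "dz": 0, "rx": 0, "ry": 0, "rz": 0}]}}

```text
t: 6.45
tcp_pos: [0.4214, -0.2223, 0.1704]
tool_rot: [0.99, 0.139, 0.0, 0.0]
force: [-0.0, 0.8, 1.0]
finger_gap: 1.003
gripper_force: 0.0
```

Call:
{"name": "move_arm", "arguments": {"targets": [{"dx": 0, "dy": 0, "dz": 0, "rx": 0, "ry": 0, "rz": 0}, {"dx": 0, "dy": 0, "dz": 0, "rx": 0, "ry": 0, "rz": 0}, {"dx": 0, "dy": 0, "dz": 0, "rx": 0, "ry": 0, "rz": 0}, {"dx": 0, "dy": 0, "dz": 0, "rx": 0, "ry": 0, "rz": 0}, {"dx": 0, "dy": 0, "dz": 0, "rx": 0, "ry": 0, "rz": 0}, {"dx": 0, "dy": 0, "dz": 0, "rx": 0, "ry": 0, "rz": 0}, {"dx": 0, "dy": 0, "dz": 0, "rx": 0, "ry": 0, "rz": 0}, {"dx": 0, "dy": 0, "dz": 0, "rx": 0, "ry": 0, "rz": 0}, {"dx": 0, "dy": 0, "dz": 0, "rx": 0, "ry": 0, "rz": 0}, {"dx": 0, "dy": 0, "dz": 0, "rx": 0, "ry": 0, "rz": 0}], "claw": 0, "newtons": 80}}

```text
t: 7.7
tcp_pos: [0.4214, -0.2223, 0.1706]
tool_rot: [0.99, 0.139, 0.0, 0.0]
force: [0.1, -0.4, 6.1]
finger_gap: 0.15
gripper_force: 80.5
```

Gripped and well centred: side force is about 0 and the cap is pressed with 6 N. I'll press in small steps.

Call:
{"name": "move_arm", "arguments": {"targets": [{"dx": 0, "dy": 0, "dz": -0.02, "rx": 0, "ry": 0, "rz": 0}, {"dx": 0, "dy": 0, "dz": 0, "rx": 0, "ry": 0, "rz": 0}, {"dx": 0, "dy": 0, "dz": -0.02, "rx": 0, "ry": 0, "rz": 0}, {"dx": 0, "dy": 0, "dz": 0, "rx": 0, "ry": 0, "rz": 0}, {"dx": 0, "dy": 0, "dz": -0.02, "rx": 0, "ry": 0, "rz": 0}, {"dx": 0, "dy": 0, "dz": 0, "rx": 0, "ry": 0, "rz": 0}, {"dx": 0, "dy": 0, "dz": 0, "rx": 0, "ry": 0, "rz": 0}, {"dx": 0, "dy": 0, "dz": 0, "rx": 0, "ry": 0, "rz": 0}, {"dx": 0, "dy": 0, "dz": 0, "rx": 0, "ry": 0, "rz": 0}, {"dx": 0, "dy": 0, "dz": 0, "rx": 0, "ry": 0, "rz": 0}]}}

```text
t: 8.95
tcp_pos: [0.4215, -0.2223, 0.1696]
tool_rot: [0.99, 0.139, 0.0, 0.0]
force: [-1.4, 0.1, 8.8]
finger_gap: 0.146
gripper_force: 81.2
```

Call:
{"name": "move_arm", "arguments": {"targets": [{"dx": 0, "dy": 0, "dz": -0.02, "rx": 0, "ry": 0, "rz": 0}, {"dx": 0, "dy": 0, "dz": 0, "rx": 0, "ry": 0, "rz": 0}, {"dx": 0, "dy": 0, "dz": -0.02, "rx": 0, "ry": 0, "rz": 0}, {"dx": 0, "dy": 0, "dz": 0, "rx": 0, "ry": 0, "rz": 0}, {"dx": 0, "dy": 0, "dz": -0.02, "rx": 0, "ry": 0, "rz": 0}, {"dx": 0, "dy": 0, "dz": 0, "rx": 0, "ry": 0, "rz": 0}, {"dx": 0, "dy": 0, "dz": 0, "rx": 0, "ry": 0, "rz": 0}, {"dx": 0, "dy": 0, "dz": 0, "rx": 0, "ry": 0, "rz": 0}, {"dx": 0, "dy": 0, "dz": 0, "rx": 0, "ry": 0, "rz": 0}, {"dx": 0, "dy": 0, "dz": 0, "rx": 0, "ry": 0, "rz": 0}]}}

```text
t: 10.2
tcp_pos: [0.4215, -0.2223, 0.1681]
tool_rot: [0.99, 0.139, 0.0, 0.0]
force: [-1.9, 0.3, 9.2]
finger_gap: 0.148
gripper_force: 81.3
```

Call:
{"name": "move_arm", "arguments": {"targets": [{"dx": 0, "dy": 0, "dz": -0.02, "rx": 0, "ry": 0, "rz": 0}, {"dx": 0, "dy": 0, "dz": 0, "rx": 0, "ry": 0, "rz": 0}, {"dx": 0, "dy": 0, "dz": -0.02, "rx": 0, "ry": 0, "rz": 0}, {"dx": 0, "dy": 0, "dz": 0, "rx": 0, "ry": 0, "rz": 0}, {"dx": 0, "dy": 0, "dz": -0.02, "rx": 0, "ry": 0, "rz": 0}, {"dx": 0, "dy": 0, "dz": 0, "rx": 0, "ry": 0, "rz": 0}, {"dx": 0, "dy": 0, "dz": -0.02, "rx": 0, "ry": 0, "rz": 0}, {"dx": 0, "dy": 0, "dz": 0, "rx": 0, "ry": 0, "rz": 0}, {"dx": 0, "dy": 0, "dz": 0, "rx": 0, "ry": 0, "rz": 0}, {"dx": 0, "dy": 0, "dz": 0, "rx": 0, "ry": 0, "rz": 0}]}}

```text
t: 11.45
tcp_pos: [0.4214, -0.2223, 0.1661]
tool_rot: [0.99, 0.139, 0.0, 0.0]
force: [-1.6, 0.8, 10.2]
finger_gap: 0.147
gripper_force: 81.4
```

Call:
{"name": "move_arm", "arguments": {"targets": [{"dx": 0, "dy": 0, "dz": -0.02, "rx": 0, "ry": 0, "rz": 0}, {"dx": 0, "dy": 0, "dz": 0, "rx": 0, "ry": 0, "rz": 0}, {"dx": 0, "dy": 0, "dz": -0.02, "rx": 0, "ry": 0, "rz": 0}, {"dx": 0, "dy": 0, "dz": 0, "rx": 0, "ry": 0, "rz": 0}, {"dx": 0, "dy": 0, "dz": -0.02, "rx": 0, "ry": 0, "rz": 0}, {"dx": 0, "dy": 0, "dz": 0, "rx": 0, "ry": 0, "rz": 0}, {"dx": 0, "dy": 0, "dz": -0.02, "rx": 0, "ry": 0, "rz": 0}, {"dx": 0, "dy": 0, "dz": 0, "rx": 0, "ry": 0, "rz": 0}, {"dx": 0, "dy": 0, "dz": 0, "rx": 0, "ry": 0, "rz": 0}, {"dx": 0, "dy": 0, "dz": 0, "rx": 0, "ry": 0, "rz": 0}]}}

```text
t: 12.7
tcp_pos: [0.4215, -0.2223, 0.1642]
tool_rot: [0.99, 0.139, 0.0, 0.0]
force: [-1.2, 1.1, 10.1]
finger_gap: 0.146
gripper_force: 81.5
```

Call:
{"name": "move_arm", "arguments": {"targets": [{"dx": 0, "dy": 0, "dz": -0.02, "rx": 0, "ry": 0, "rz": 0}, {"dx": 0, "dy": 0, "dz": 0, "rx": 0, "ry": 0, "rz": 0}, {"dx": 0, "dy": 0, "dz": -0.02, "rx": 0, "ry": 0, "rz": 0}, {"dx": 0, "dy": 0, "dz": 0, "rx": 0, "ry": 0, "rz": 0}, {"dx": 0, "dy": 0, "dz": -0.02, "rx": 0, "ry": 0, "rz": 0}, {"dx": 0, "dy": 0, "dz": 0, "rx": 0, "ry": 0, "rz": 0}, {"dx": 0, "dy": 0, "dz": -0.02, "rx": 0, "ry": 0, "rz": 0}, {"dx": 0, "dy": 0, "dz": 0, "rx": 0, "ry": 0, "rz": 0}, {"dx": 0, "dy": 0, "dz": 0, "rx": 0, "ry": 0, "rz": 0}, {"dx": 0, "dy": 0, "dz": 0, "rx": 0, "ry": 0, "rz": 0}]}}

```text
t: 13.95
tcp_pos: [0.4215, -0.2223, 0.1623]
tool_rot: [0.99, 0.139, 0.0, 0.0]
force: [-1.2, 0.9, 11.3]
finger_gap: 0.148
gripper_force: 81.6
```

Call:
{"name": "move_arm", "arguments": {"targets": [{"dx": 0, "dy": 0, "dz": -0.02, "rx": 0, "ry": 0, "rz": 0}, {"dx": 0, "dy": 0, "dz": 0, "rx": 0, "ry": 0, "rz": 0}, {"dx": 0, "dy": 0, "dz": -0.02, "rx": 0, "ry": 0, "rz": 0}, {"dx": 0, "dy": 0, "dz": 0, "rx": 0, "ry": 0, "rz": 0}, {"dx": 0, "dy": 0, "dz": -0.02, "rx": 0, "ry": 0, "rz": 0}, {"dx": 0, "dy": 0, "dz": 0, "rx": 0, "ry": 0, "rz": 0}, {"dx": 0, "dy": 0, "dz": -0.02, "rx": 0, "ry": 0, "rz": 0}, {"dx": 0, "dy": 0, "dz": 0, "rx": 0, "ry": 0, "rz": 0}, {"dx": 0, "dy": 0, "dz": 0, "rx": 0, "ry": 0, "rz": 0}, {"dx": 0, "dy": 0, "dz": 0, "rx": 0, "ry": 0, "rz": 0}]}}

```text
t: 15.2
tcp_pos: [0.4224, -0.2231, 0.1616]
tool_rot: [0.99, 0.139, 0.001, 0.001]
force: [-3.1, 1.4, 18.9]
finger_gap: 0.142
gripper_force: 83.0
```

Hard stop found at about z 0.162. I'll back off 1.4 mm, which is still below the step, and begin turning.

Call:
{"name": "move_arm", "arguments": {"targets": [{"dx": 0, "dy": 0, "dz": 0.028, "rx": 0, "ry": 0, "rz": 0}, {"dx": 0, "dy": 0, "dz": 0.028, "rx": 0, "ry": 0, "rz": 0}, {"dx": 0, "dy": 0, "dz": 0, "rx": 0, "ry": 0, "rz": 0}, {"dx": 0, "dy": 0, "dz": 0, "rx": 0, "ry": 0, "rz": 0}, {"dx": 0, "dy": 0, "dz": 0, "rx": 0, "ry": 0, "rz": 0.05}, {"dx": 0, "dy": 0, "dz": 0, "rx": 0, "ry": 0, "rz": 0.05}, {"dx": 0, "dy": 0, "dz": 0, "rx": 0, "ry": 0, "rz": 0.05}, {"dx": 0, "dy": 0, "dz": 0, "rx": 0, "ry": 0, "rz": 0.05}, {"dx": 0, "dy": 0, "dz": 0, "rx": 0, "ry": 0, "rz": 0}, {"dx": 0, "dy": 0, "dz": 0, "rx": 0, "ry": 0, "rz": 0}]}}

```text
t: 16.45
tcp_pos: [0.4227, -0.2233, 0.1621]
tool_rot: [0.982, 0.19, 0.001, 0.002]
force: [1.1, 0.4, 10.6]
finger_gap: 0.146
gripper_force: 81.6
```

```bash
python3 -c "
from h import *
s=sensors.sense();print(s['ft_torque'],s['force'],s['tcp_pos'],s['tool_rot'])"
```

```text
[0.15674303 0.09133292 0.11367905] [ 1.06012127  0.44787747 10.6087342 ] [ 0.42271656 -0.22329516  0.1620821 ] [0.9817175  0.19033143 0.00139686 0.00165911]
```

Call:
{"name": "move_arm", "arguments": {"targets": [{"dx": 0, "dy": 0, "dz": 0, "rx": 0, "ry": 0, "rz": 0.06}, {"dx": 0, "dy": 0, "dz": 0, "rx": 0, "ry": 0, "rz": 0.06}, {"dx": 0, "dy": 0, "dz": 0, "rx": 0, "ry": 0, "rz": 0.06}, {"dx": 0, "dy": 0, "dz": 0, "rx": 0, "ry": 0, "rz": 0.06}, {"dx": 0, "dy": 0, "dz": 0, "rx": 0, "ry": 0, "rz": 0.06}, {"dx": 0, "dy": 0, "dz": 0, "rx": 0, "ry": 0, "rz": 0.06}, {"dx": 0, "dy": 0, "dz": 0, "rx": 0, "ry": 0, "rz": 0}, {"dx": 0, "dy": 0, "dz": 0, "rx": 0, "ry": 0, "rz": 0}, {"dx": 0, "dy": 0, "dz": 0, "rx": 0, "ry": 0, "rz": 0}, {"dx": 0, "dy": 0, "dz": 0, "rx": 0, "ry": 0, "rz": 0}]}}

```text
t: 17.7
tcp_pos: [0.4228, -0.2233, 0.1621]
tool_rot: [0.959, 0.282, 0.001, 0.002]
force: [0.4, 0.3, 10.9]
finger_gap: 0.148
gripper_force: 81.6
```

```bash
python3 -c "
from h import *
s=sensors.sense();print(s['ft_torque'],s['force'],s['tcp_pos'],s['tool_rot'])"
```

```text
[ 0.15500017  0.07617839 -0.09340468] [ 0.36193444  0.32532635 10.93648594] [ 0.42277548 -0.22331229  0.16211221] [0.95945259 0.28186107 0.00131094 0.00182797]
```

Turning freely (16.8° so far). Another 42°.

Call:
{"name": "move_arm", "arguments": {"targets": [{"dx": 0, "dy": 0, "dz": 0, "rx": 0, "ry": 0, "rz": 0.14}, {"dx": 0, "dy": 0, "dz": 0, "rx": 0, "ry": 0, "rz": 0.14}, {"dx": 0, "dy": 0, "dz": 0, "rx": 0, "ry": 0, "rz": 0.14}, {"dx": 0, "dy": 0, "dz": 0, "rx": 0, "ry": 0, "rz": 0.14}, {"dx": 0, "dy": 0, "dz": 0, "rx": 0, "ry": 0, "rz": 0.14}, {"dx": 0, "dy": 0, "dz": 0, "rx": 0, "ry": 0, "rz": 0.14}, {"dx": 0, "dy": 0, "dz": 0, "rx": 0, "ry": 0, "rz": 0.14}, {"dx": 0, "dy": 0, "dz": 0, "rx": 0, "ry": 0, "rz": 0.14}, {"dx": 0, "dy": 0, "dz": 0, "rx": 0, "ry": 0, "rz": 0.14}, {"dx": 0, "dy": 0, "dz": 0, "rx": 0, "ry": 0, "rz": 0.14}]}}

```text
t: 18.95
tcp_pos: [0.4229, -0.2234, 0.1622]
tool_rot: [0.794, 0.608, 0.001, 0.002]
force: [-0.3, 0.2, 11.1]
finger_gap: 0.15
gripper_force: 81.6
```

```bash
python3 -c "
from h import *
s=sensors.sense();print(s['ft_torque'],s['force'],s['tcp_pos'],s['tool_rot'],s['q'])
im=cams.snapshot('wrist');cv2.imwrite('pics/w3.png',cv2.convertScaleAbs(np.ascontiguousarray(im[:,:,::-1]),alpha=2.5))"
```

```text
[ 0.01039127  0.0739298  -0.09947897] [-0.25683863  0.16125355 11.10500792] [ 0.42286016 -0.22338843  0.16215615] [7.93977265e-01 6.07942691e-01 5.85988336e-04 2.33315238e-03] [-7.20402663e-01  4.39223690e-01  1.86761833e+00  3.20293366e-04
  8.29945231e-01 -4.56760131e-01]
```

View pics/w3.png

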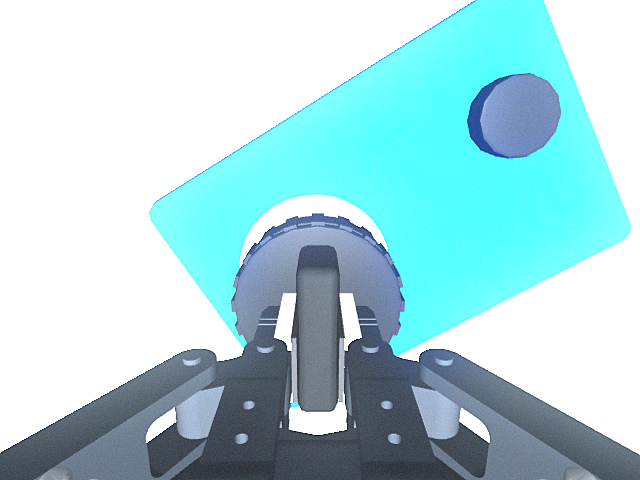

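The bar (x 298–340) is still squarely between the pads and the cap has turned about 59° relative to the tank. Lifting straight up.

Call:
{"name": "move_arm", "arguments": {"targets": [{"dx": 0, "dy": 0, "dz": 0.1, "rx": 0, "ry": 0, "rz": 0}, {"dx": 0, "dy": 0, "dz": 0.1, "rx": 0, "ry": 0, "rz": 0}, {"dx": 0, "dy": 0, "dz": 0.1, "rx": 0, "ry": 0, "rz": 0}, {"dx": 0, "dy": 0, "dz": 0.1, "rx": 0, "ry": 0, "rz": 0}, {"dx": 0, "dy": 0, "dz": 0.1, "rx": 0, "ry": 0, "rz": 0}, {"dx": 0, "dy": 0, "dz": 0.1, "rx": 0, "ry": 0, "rz": 0}, {"dx": 0, "dy": 0, "dz": 0.1, "rx": 0, "ry": 0, "rz": 0}, {"dx": 0, "dy": 0, "dz": 0.1, "rx": 0, "ry": 0, "rz": 0}, {"dx": 0, "dy": 0, "dz": 0.1, "rx": 0, "ry": 0, "rz": 0}, {"dx": 0, "dy": 0, "dz": 0, "rx": 0, "ry": 0, "rz": 0}]}}

```text
t: 20.25
tcp_pos: [0.4214, -0.2223, 0.1834]
tool_rot: [0.795, 0.607, 0.0, 0.0]
force: [0.2, 0.0, -2.5]
finger_gap: 0.145
gripper_force: 79.7
```

The cap is free. Lifting clear and carrying it to the clear tray spot at (0.47, 0.225), 96 mm from the union.

Call:
{"name": "move_arm", "arguments": {"targets": [{"dx": 0, "dy": 0, "dz": 0.4, "rx": 0, "ry": 0, "rz": 0}, {"dx": 0, "dy": 0, "dz": 0.7, "rx": 0, "ry": 0, "rz": 0}, {"dx": 0, "dy": 0, "dz": 0.7, "rx": 0, "ry": 0, "rz": 0}, {"dx": 0, "dy": 0, "dz": 0.7, "rx": 0, "ry": 0, "rz": 0}, {"dx": 0, "dy": 0.3, "dz": 0.4, "rx": 0, "ry": 0, "rz": 0}, {"dx": 0.13, "dy": 0.6, "dz": 0, "rx": 0, "ry": 0, "rz": 0}, {"dx": 0.13, "dy": 0.8, "dz": 0, "rx": 0, "ry": 0, "rz": 0}, {"dx": 0.13, "dy": 0.8, "dz": 0, "rx": 0, "ry": 0, "rz": 0}, {"dx": 0.13, "dy": 0.8, "dz": 0, "rx": 0, "ry": 0, "rz": 0}, {"dx": 0.13, "dy": 0.8, "dz": 0, "rx": 0, "ry": 0, "rz": 0}]}}

```text
t: 21.5
tcp_pos: [0.4369, -0.1176, 0.2549]
tool_rot: [0.795, 0.607, -0.0, -0.001]
force: [-0.5, 0.0, -2.6]
finger_gap: 0.145
gripper_force: 79.7
```

Call:
{"name": "move_arm", "arguments": {"targets": [{"dx": 0.13, "dy": 0.9, "dz": 0, "rx": 0, "ry": 0, "rz": 0}, {"dx": 0.13, "dy": 0.9, "dz": 0, "rx": 0, "ry": 0, "rz": 0}, {"dx": 0.13, "dy": 0.9, "dz": 0, "rx": 0, "ry": 0, "rz": 0}, {"dx": 0.13, "dy": 0.9, "dz": 0, "rx": 0, "ry": 0, "rz": 0}, {"dx": 0.13, "dy": 0.9, "dz": 0, "rx": 0, "ry": 0, "rz": 0}, {"dx": 0.13, "dy": 0.9, "dz": 0, "rx": 0, "ry": 0, "rz": 0}, {"dx": 0.13, "dy": 0.9, "dz": 0, "rx": 0, "ry": 0, "rz": 0}, {"dx": 0.13, "dy": 0.9, "dz": 0, "rx": 0, "ry": 0, "rz": 0}, {"dx": 0.13, "dy": 0.9, "dz": 0, "rx": 0, "ry": 0, "rz": 0}, {"dx": 0.13, "dy": 0.9, "dz": 0, "rx": 0, "ry": 0, "rz": 0}]}}

```text
t: 22.75
tcp_pos: [0.4688, 0.1071, 0.2548]
tool_rot: [0.794, 0.607, -0.001, -0.001]
force: [1.0, 0.1, -2.1]
finger_gap: 0.148
gripper_force: 79.7
```

Call:
{"name": "move_arm", "arguments": {"targets": [{"dx": 0, "dy": 0.8, "dz": 0, "rx": 0, "ry": 0, "rz": 0}, {"dx": 0, "dy": 0.8, "dz": 0, "rx": 0, "ry": 0, "rz": 0}, {"dx": 0, "dy": 0.8, "dz": 0, "rx": 0, "ry": 0, "rz": 0}, {"dx": 0, "dy": 0.8, "dz": 0, "rx": 0, "ry": 0, "rz": 0}, {"dx": 0, "dy": 0.8, "dz": 0, "rx": 0, "ry": 0, "rz": 0}, {"dx": 0, "dy": 0.5, "dz": 0, "rx": 0, "ry": 0, "rz": 0}, {"dx": 0, "dy": 0.2, "dz": -0.6, "rx": 0, "ry": 0, "rz": 0}, {"dx": 0, "dy": 0, "dz": -0.6, "rx": 0, "ry": 0, "rz": 0}, {"dx": 0, "dy": 0, "dz": -0.6, "rx": 0, "ry": 0, "rz": 0}, {"dx": 0, "dy": 0, "dz": -0.6, "rx": 0, "ry": 0, "rz": 0}]}}

```text
t: 24.0
tcp_pos: [0.4699, 0.2222, 0.1943]
tool_rot: [0.795, 0.607, -0.001, -0.0]
force: [0.0, -0.3, -1.2]
finger_gap: 0.144
gripper_force: 79.8
```

Call:
{"name": "move_arm", "arguments": {"targets": [{"dx": 0, "dy": 0, "dz": -0.6, "rx": 0, "ry": 0, "rz": 0}, {"dx": 0, "dy": 0, "dz": -0.6, "rx": 0, "ry": 0, "rz": 0}, {"dx": 0, "dy": 0, "dz": -0.6, "rx": 0, "ry": 0, "rz": 0}, {"dx": 0, "dy": 0, "dz": -0.6, "rx": 0, "ry": 0, "rz": 0}, {"dx": 0, "dy": 0, "dz": -0.6, "rx": 0, "ry": 0, "rz": 0}, {"dx": 0, "dy": 0, "dz": -0.6, "rx": 0, "ry": 0, "rz": 0}, {"dx": 0, "dy": 0, "dz": -0.6, "rx": 0, "ry": 0, "rz": 0}, {"dx": 0, "dy": 0, "dz": -0.6, "rx": 0, "ry": 0, "rz": 0}, {"dx": 0, "dy": 0, "dz": -0.4, "rx": 0, "ry": 0, "rz": 0}, {"dx": 0, "dy": 0, "dz": 0, "rx": 0, "ry": 0, "rz": 0}]}}

```text
t: 25.25
tcp_pos: [0.4696, 0.2227, 0.0649]
tool_rot: [0.795, 0.607, -0.001, -0.0]
force: [-0.6, -0.1, -1.6]
finger_gap: 0.147
gripper_force: 79.6
```

```bash
python3 -c "
from h import *
im=cams.snapshot('scene')[130:310,280:480];im=cv2.resize(im,None,fx=3,fy=3,interpolation=2);cv2.imwrite('pics/s2.png',np.ascontiguousarray(im[:,:,::-1]))"
```

```text
(no output)
```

View pics/s2.png

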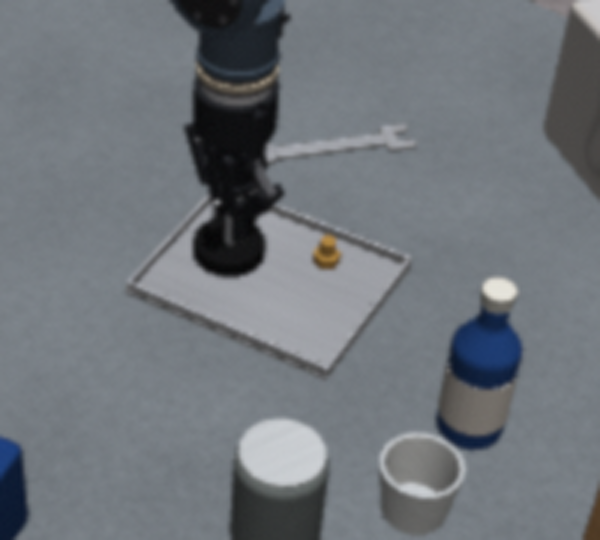

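The cap is held level over the clear part of the tray, around (230,250) in the crop, well away from the union at (327,252). Lowering.

Call:
{"name": "move_arm", "arguments": {"targets": [{"dx": 0, "dy": 0, "dz": -0.16, "rx": 0, "ry": 0, "rz": 0}, {"dx": 0, "dy": 0, "dz": -0.16, "rx": 0, "ry": 0, "rz": 0}, {"dx": 0, "dy": 0, "dz": -0.16, "rx": 0, "ry": 0, "rz": 0}, {"dx": 0, "dy": 0, "dz": -0.16, "rx": 0, "ry": 0, "rz": 0}, {"dx": 0, "dy": 0, "dz": -0.12, "rx": 0, "ry": 0, "rz": 0}, {"dx": 0, "dy": 0, "dz": -0.08, "rx": 0, "ry": 0, "rz": 0}, {"dx": 0, "dy": 0, "dz": -0.04, "rx": 0, "ry": 0, "rz": 0}, {"dx": 0, "dy": 0, "dz": -0.04, "rx": 0, "ry": 0, "rz": 0}, {"dx": 0, "dy": 0, "dz": 0, "rx": 0, "ry": 0, "rz": 0}, {"dx": 0, "dy": 0, "dz": 0, "rx": 0, "ry": 0, "rz": 0}]}}

```text
t: 26.55
tcp_pos: [0.4702, 0.2228, 0.0428]
tool_rot: [0.795, 0.607, 0.0, 0.0]
force: [0.3, 1.0, -2.4]
finger_gap: 0.145
gripper_force: 79.7
```

Call:
{"name": "move_arm", "arguments": {"targets": [{"dx": 0, "dy": 0, "dz": -0.02, "rx": 0, "ry": 0, "rz": 0}, {"dx": 0, "dy": 0, "dz": -0.02, "rx": 0, "ry": 0, "rz": 0}, {"dx": 0, "dy": 0, "dz": -0.02, "rx": 0, "ry": 0, "rz": 0}, {"dx": 0, "dy": 0, "dz": -0.02, "rx": 0, "ry": 0, "rz": 0}, {"dx": 0, "dy": 0, "dz": 0, "rx": 0, "ry": 0, "rz": 0}, {"dx": 0, "dy": 0, "dz": 0, "rx": 0, "ry": 0, "rz": 0}, {"dx": 0, "dy": 0, "dz": 0, "rx": 0, "ry": 0, "rz": 0}, {"dx": 0, "dy": 0, "dz": 0, "rx": 0, "ry": 0, "rz": 0}, {"dx": 0, "dy": 0, "dz": 0, "rx": 0, "ry": 0, "rz": 0}, {"dx": 0, "dy": 0, "dz": 0, "rx": 0, "ry": 0, "rz": 0}]}}

```text
t: 27.8
tcp_pos: [0.4701, 0.2228, 0.0407]
tool_rot: [0.795, 0.607, 0.0, 0.0]
force: [-0.2, 0.4, -1.9]
finger_gap: 0.146
gripper_force: 79.7
```

Call:
{"name": "move_arm", "arguments": {"targets": [{"dx": 0, "dy": 0, "dz": -0.02, "rx": 0, "ry": 0, "rz": 0}, {"dx": 0, "dy": 0, "dz": -0.02, "rx": 0, "ry": 0, "rz": 0}, {"dx": 0, "dy": 0, "dz": -0.02, "rx": 0, "ry": 0, "rz": 0}, {"dx": 0, "dy": 0, "dz": -0.02, "rx": 0, "ry": 0, "rz": 0}, {"dx": 0, "dy": 0, "dz": 0, "rx": 0, "ry": 0, "rz": 0}, {"dx": 0, "dy": 0, "dz": 0, "rx": 0, "ry": 0, "rz": 0}, {"dx": 0, "dy": 0, "dz": 0, "rx": 0, "ry": 0, "rz": 0}, {"dx": 0, "dy": 0, "dz": 0, "rx": 0, "ry": 0, "rz": 0}, {"dx": 0, "dy": 0, "dz": 0, "rx": 0, "ry": 0, "rz": 0}, {"dx": 0, "dy": 0, "dz": 0, "rx": 0, "ry": 0, "rz": 0}]}}

```text
t: 29.05
tcp_pos: [0.4701, 0.2228, 0.0387]
tool_rot: [0.795, 0.607, 0.0, -0.0]
force: [0.0, -0.7, -1.5]
finger_gap: 0.147
gripper_force: 79.7
```

Call:
{"name": "move_arm", "arguments": {"targets": [{"dx": 0, "dy": 0, "dz": -0.02, "rx": 0, "ry": 0, "rz": 0}, {"dx": 0, "dy": 0, "dz": -0.02, "rx": 0, "ry": 0, "rz": 0}, {"dx": 0, "dy": 0, "dz": -0.02, "rx": 0, "ry": 0, "rz": 0}, {"dx": 0, "dy": 0, "dz": 0, "rx": 0, "ry": 0, "rz": 0}, {"dx": 0, "dy": 0, "dz": 0, "rx": 0, "ry": 0, "rz": 0}, {"dx": 0, "dy": 0, "dz": 0, "rx": 0, "ry": 0, "rz": 0}, {"dx": 0, "dy": 0, "dz": 0, "rx": 0, "ry": 0, "rz": 0}, {"dx": 0, "dy": 0, "dz": 0, "rx": 0, "ry": 0, "rz": 0}, {"dx": 0, "dy": 0, "dz": 0, "rx": 0, "ry": 0, "rz": 0}, {"dx": 0, "dy": 0, "dz": 0, "rx": 0, "ry": 0, "rz": 0}]}}

```text
t: 30.3
tcp_pos: [0.4701, 0.2228, 0.0379]
tool_rot: [0.795, 0.607, 0.0, 0.0]
force: [-1.2, -0.9, 5.6]
finger_gap: 0.143
gripper_force: 80.9
```

Touchdown, with +5.6 N on the floor and TCP height 0.0379 m against 0.0378 expected. Releasing, then rising.

Call:
{"name": "move_arm", "arguments": {"targets": [{"dx": 0, "dy": 0, "dz": 0, "rx": 0, "ry": 0, "rz": 0}, {"dx": 0, "dy": 0, "dz": 0, "rx": 0, "ry": 0, "rz": 0}, {"dx": 0, "dy": 0, "dz": 0, "rx": 0, "ry": 0, "rz": 0}, {"dx": 0, "dy": 0, "dz": 0, "rx": 0, "ry": 0, "rz": 0}, {"dx": 0, "dy": 0, "dz": 0, "rx": 0, "ry": 0, "rz": 0}, {"dx": 0, "dy": 0, "dz": 0, "rx": 0, "ry": 0, "rz": 0}, {"dx": 0, "dy": 0, "dz": 0, "rx": 0, "ry": 0, "rz": 0}, {"dx": 0, "dy": 0, "dz": 0, "rx": 0, "ry": 0, "rz": 0}, {"dx": 0, "dy": 0, "dz": 0, "rx": 0, "ry": 0, "rz": 0}, {"dx": 0, "dy": 0, "dz": 0, "rx": 0, "ry": 0, "rz": 0}], "claw": 60, "newtons": 20}}

```text
t: 31.55
tcp_pos: [0.4701, 0.2228, 0.0372]
tool_rot: [0.795, 0.607, 0.0, 0.0]
force: [0.4, 0.5, 0.9]
finger_gap: 0.599
gripper_force: 0.0
```

Call:
{"name": "move_arm", "arguments": {"targets": [{"dx": 0, "dy": 0, "dz": 0.2, "rx": 0, "ry": 0, "rz": 0}, {"dx": 0, "dy": 0, "dz": 0.3, "rx": 0, "ry": 0, "rz": 0}, {"dx": 0, "dy": 0, "dz": 0.4, "rx": 0, "ry": 0, "rz": 0}, {"dx": 0, "dy": 0, "dz": 0.6, "rx": 0, "ry": 0, "rz": 0}, {"dx": 0, "dy": 0, "dz": 0.8, "rx": 0, "ry": 0, "rz": 0}, {"dx": 0, "dy": 0, "dz": 0.8, "rx": 0, "ry": 0, "rz": 0}, {"dx": 0, "dy": 0, "dz": 0.8, "rx": 0, "ry": 0, "rz": 0}, {"dx": 0, "dy": 0, "dz": 0.8, "rx": 0, "ry": 0, "rz": 0}, {"dx": 0, "dy": 0, "dz": 0.4, "rx": 0, "ry": 0, "rz": 0}, {"dx": 0, "dy": 0, "dz": 0, "rx": 0, "ry": 0, "rz": 0}]}}

```text
t: 32.8
tcp_pos: [0.4705, 0.2229, 0.1657]
tool_rot: [0.795, 0.607, 0.001, 0.0]
force: [-0.9, -0.1, -1.4]
finger_gap: 0.598
gripper_force: 0.0
```

```bash
python3 -c "
from h import *
im=cams.snapshot('scene')[130:310,280:480];im=cv2.resize(im,None,fx=3,fy=3,interpolation=2);cv2.imwrite('pics/s3.png',np.ascontiguousarray(im[:,:,::-1]))"
```

```text
(no output)
```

View pics/s3.png

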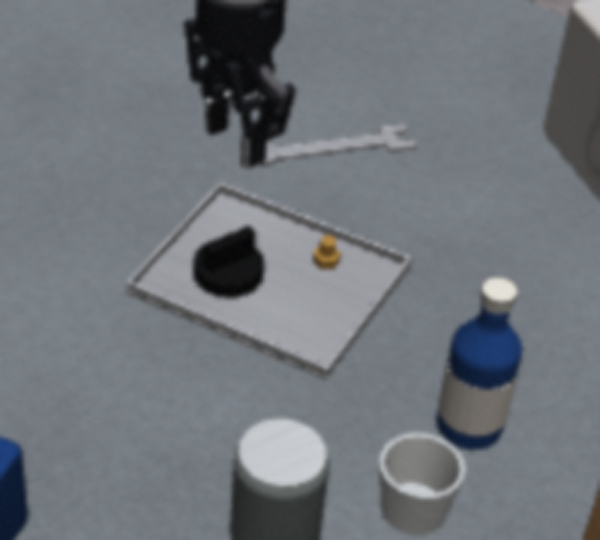

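The cap stands upright in the tray at about (230,262) in the crop. The gripper is clear and nothing else has moved.

```bash
python3 -c "
from station import order
print(order.sign_off())"
```

```text
the job is handed in; nothing more can be done
None
```

The cap was pressed, turned about 59° to unlock, lifted off and set down upright in a clear spot of the drip tray, and the job is handed in; the highest reading I saw while pressing was 18.9 N, and the hand-in call returned no verdict.

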